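Hold the amber sample cell in the light path

ROBOT

A 7-joint arm with a two-finger parallel gripper is mounted at the origin on the work surface; the furniture and walls round the work are solid. World frame = base frame: x ahead of the robot, y to its left, z up, the work surface at z = 0. Lengths are in mm, angles in degrees, forces in N, time in s.
With the tool pointing down it reaches from about 425 to 925 mm from the base axis. Payload 6.8 kg.
Tool frame: the origin (TCP) lies midway between the tips of the shut fingers; the grasp point (between the pads) lies 19 mm behind it; z points along the fingers, y is the line along which they close (so a half turn about z gives the same grasp; the last joint's range is limited). The gripper opens to 85 mm and grips with 20 to 120 N. Pads are 22 mm wide; open, the fingers measure 114 mm over their backs; the gripper's body (76 mm by 85 mm) begins 54 mm behind the grasp point. The pads swing forward as they close: fully open they stand 13 mm farther back than shut.
Start: joints at [65.082, 27.33, 1.283, 89.118, -0.659, 63.558, -4.761], TCP at [216.694, -639.289, 231.308] pointing down, gripper open.
Joint ranges: [-169.35, 169.35], [-19.33, 120.38], [-80.79, 83.38], [13.8, 139.57], [-78.32, 258.32], [9.67, 109.79], [-169.56, 169.56]. Speed limits (degrees/s): [136.94, 136.94, 180, 180, 180, 180, 180].

INTERFACE

Orientations are given as a 3x3 rotation matrix whose columns are the frame's x, y, z axes.
In Python, from station import status, optics, ticket gives the robot as it stands. The module is installed in compiled form; this text tells all that it offers.
- The arm moves only by the shell command python3 -m jog 'ROWS' [OPENING]. ROWS is JSON, a list of rows, each a list of 4 numbers: the shift along the tool's x, y, z in mm, then the turn about the tool's z in rad. In form: [[tx, ty, tz, turn], ...]. A call has exactly 8 rows; each row shifts and turns the commanded pose from where the row before left it, along the tool's axes as they then stand; what a row does not reach is not made up. A row lasts 1/10 s, in which the tool goes at most 50 mm and 8.59 degrees, less where a joint would pass 70% of its speed; a pose out of reach is approached as far as the arm can. A call with a gripper value outside its range is refused whole. OPENING is the opening, from -1 (shut) to 1 (fully open), set as the call begins (- or left out, the last holds). The fingers move at their own pace and stop on an object; the grip force is fixed at half the most. Time passes only in rows, so rows that do not move let the fingers close, or fill a call up. It gives the time, the measured TCP pose, the force, the opening and the grip force at its end, in the units of the state.
- status.sense(): the state, without advancing time (a new reading comes with each control period).
- optics.snapshot(name): name is "scene" or "top" or "wrist"; returns the picture (480x640x3 uint8, red, green, blue); there is no depth.
- optics.camera_params(name): a dict with "fx", "fy", "cx", "cy" (pixels), "dist_coeffs" ([k1, k2, p1, p2, k3] as OpenCV has them; the pictures are not rectified), "world_to_cam" (4x4, takes a point from world to camera coordinates); the wrist camera has in their place "T_tool_cam" (4x4, takes a point from camera to tool coordinates, whose origin is the TCP and whose axes are the flange's). Camera axes: x right, y up, looking along -z (the intrinsics and any distortion apply to the point x, -y, -z); pixel columns grow to the right and rows downward; lengths in mm; the calibration is good to about 2 mm. A picture is of the moment at which its call begins: read the wrist's pose just before it. camera_params takes no time and is no camera call.
- ticket.hand_in(): hands the job in; it is judged then, once.
The state is a dict: "clock": time; "q": joint angles; "dq": joint speeds; "tau": joint torques, N m; "position": TCP position; "tcp_rot": TCP orientation; "wrist_force": force on the tool from outside, world axes, zero at the start; "moment": the same for the moment, N m; "opening": finger opening in mm; "grip_force": force on a finger pad.
Only numpy, scipy, OpenCV 4.12 (cv2) and the standard library are available. Lean on these libraries where they do the work, as an engineer would, in place of code of your own. Each camera call takes 0.05 s, during which the arm holds its last target. There are 200 camera calls.

TASK

Take the amber sample cell (orange stopper) out of the wooden rack, gripping it by its two frosted sides only and never touching its clear windows, and hold it upright in the light path between the lamp and the receiver of the measuring bench, above the red line, so that the light passes squarely and centrally through its two clear windows. Do not touch the measuring bench with the cell or the gripper, and leave the green and the colourless cell standing in the rack. Finish while holding the cell still there: do not put it down or let go.

Things in the scene. Friction and masses are not known exactly. Their poses are not given: they have to be found in the camera images.
- amber_cell: Amber glass sample cell with orange stopper, to be handled: 36 (x) by 24 (y) by 95 mm high, about 0.1 kg, loose. Origin at the centre of its underside; x runs from frosted side to frosted side, y from clear window to clear window, z up (a half turn about z changes nothing). Starts in any one of the rack's three pockets.
- amber_cell_mid (a point): Middle of the amber cell's windows: on its vertical centre line, 37 mm above its underside, 58 mm below its top. Axes as amber_cell.
- amber_cell_frost_a: Frosted (matt, pale cream) side plate of the amber cell at its +x side: its outer face at x = +18 mm, 24 mm wide over the full 95 mm height, is a grip face. Origin and axes coincide with amber_cell.
- amber_cell_frost_b: The like frosted side plate at the -x side, outer face at x = -18 mm. Origin and axes coincide with amber_cell.
- amber_cell_window_a: Clear amber window of the amber cell, facing +y; not to be touched. 26 mm wide, from 12 to 62 mm above the underside, set back 2 mm between the side plates; above it is the stopper block. Origin and axes coincide with amber_cell.
- amber_cell_window_b: The like clear window facing -y; not to be touched. Origin and axes coincide with amber_cell.
- green_cell: A like cell, same size, with green windows and green stopper, in another pocket. Origin at the centre of its underside, axes as amber_cell.
- clear_cell: A like cell, same size, with colourless windows and white stopper, in another pocket. Origin at the centre of its underside, axes as amber_cell.
- cell_rack: Fixed light-wood block, 64 (x) by 150 (y) by 25 mm high, origin at the centre of its underside. Pockets at y = -50, 0, +50 mm, 12 mm deep, 2 mm play: cells' undersides stand 13 mm, tops 108 mm above the work surface. Cells stand with their axes along the rack's: windows face along the row, frosted sides face out of it, with free room there.
- light_bench: Fixed measuring bench: aluminium base 70 (x) by 240 (y) by 12 mm high, origin at the centre of its underside. Black lamp at its +y end and black receiver box with round aperture at its -y end, both 109 mm high. Light path: along y, 82 mm above the work surface; gap from y = -63 to +63 mm, open at the sides and above. Red line across the base at y = 0.
- beam_mid (a point): Middle of the light path: over the red line, 82 mm above the work surface. Axes as light_bench (y along the light path).
There are look-alikes about, which are no part of the job. What is shaped like the amber_cell but yellow is not meant.

How it is judged (in metres and radians):
On the way:
1. the amber cell is lifted clear of the rack between the fingers, by its two frosted sides (contact force between the fingers and amber_cell_frost_a above 0.5 N and contact force between the fingers and amber_cell_frost_b above 0.5 N and height (world z) of amber_cell above 0.03 m), for 0.2 s.
At the end, for the whole second after the job is handed in: Amber cell held still by both frosted sides, windows untouched, their middle within 8 mm sideways, 12 mm in height, 25 mm along the beam of the light path's middle; square and upright within 0.15 rad; not touching the bench; other two cells upright, moved under 15 mm (contact force between the fingers and amber_cell_frost_a above 0.5 N and contact force between the fingers and amber_cell_frost_b above 0.5 N and contact force between the fingers and amber_cell_window_a below 0.2 N and contact force between the fingers and amber_cell_window_b below 0.2 N and x of amber_cell_mid in the frame of beam_mid between -0.008 and 0.008 m and z of amber_cell_mid in the frame of beam_mid between -0.012 and 0.012 m and y of amber_cell_mid in the frame of beam_mid between -0.025 and 0.025 m and angle between the y axis of amber_cell and the y axis of light_bench, either way round below 0.15 rad and angle between amber_cell's own z axis and vertical below 0.15 rad and contact force between amber_cell and light_bench below 0.1 N and linear speed of amber_cell below 0.02 m/s and angle between each of green_cell, clear_cell's own z axis and vertical below 0.2 rad and distance of each of green_cell, clear_cell from where it was at the start of the episode below 0.015 m); the arm keeps its last pose, push and grip.
It fails at once if the fingers touch a clear window of the amber cell (contact force between the fingers and amber_cell_window_a above 0.5 N or contact force between the fingers and amber_cell_window_b above 0.5 N).
It fails at once if the cell, the gripper or the arm touches the measuring bench (contact force between any of the fingers, the arm, amber_cell and light_bench above 1 N).
It fails at once if the green or the colourless cell is tipped over, taken out or dragged away (angle between any of green_cell, clear_cell's own z axis and vertical above 0.3 rad or distance of any of green_cell, clear_cell from where it was at the start of the episode above 0.02 m).
It also fails if it takes over 37 s, if anything falls off the work surface, if the arm or the gripper's body presses on something with over 40 N, if the wrist force passes 120 N, or if a joint passes its speed limit or range.

## Working session

There is one attempt and no reset: what is moved stays moved. The work goes in short steps, Python scripts to look and compute and a shell command to move; the robot and the scene stay as the last step left them, time stands still between calls to the robot, and variables do not carry over. Pictures are saved under pics/ and viewed, at most 10 in all, crops included, and the job is handed in when it is done.

```bash
mkdir -p pics; python3 - <<'E'
from station import status, optics
import cv2,numpy as np
for n in("scene","top"):
    cv2.imwrite(f"pics/{n}0.png",optics.snapshot(n)[:,:,::-1])
    p=optics.camera_params(n);print(n,{k:np.round(v,2).tolist() for k,v in p.items()})
print({k:np.round(v,2).tolist() for k,v in optics.camera_params("wrist").items()})
s=status.sense();print({k:np.round(v,3).tolist() for k,v in s.items()})
E
```

```text
scene {'fx': 579.86, 'fy': 579.86, 'cx': 312.86, 'cy': 231.12, 'dist_coeffs': [-0.19, 0.0, 0.0, 0.0, 0.0], 'world_to_cam': [[-0.78, -0.63, -0.01, 315.64], [0.45, -0.58, 0.68, -300.19], [-0.44, 0.52, 0.73, -730.07], [0.0, 0.0, 0.0, 1.0]]}
top {'fx': 474.59, 'fy': 474.59, 'cx': 311.85, 'cy': 240.25, 'dist_coeffs': [-0.11, 0.0, 0.0, 0.0, 0.0], 'world_to_cam': [[-0.0, -1.0, -0.01, -30.97], [0.98, -0.0, 0.17, -446.31], [-0.17, -0.01, 0.98, -856.03], [0.0, 0.0, 0.0, 1.0]]}
{'fx': 429.76, 'fy': 429.76, 'cx': 318.22, 'cy': 234.14, 'dist_coeffs': [0.01, 0.0, 0.0, 0.0, 0.0], 'T_tool_cam': [[-0.0, 0.95, 0.31, 80.36], [1.0, 0.0, 0.0, 0.71], [-0.0, 0.31, -0.95, -141.61], [0.0, 0.0, 0.0, 1.0]]}
{'clock': 0.1, 'q': [65.082, 27.373, 1.281, 89.17, -0.658, 63.559, -4.763], 'dq': [0.029, -0.286, 0.008, -0.081, -0.026, 0.096, 0.051], 'tau': [0.004, -59.777, 1.613, -28.195, 0.013, 0.005, -0.0], 'position': [216.503, -638.79, 230.42], 'tcp_rot': [[0.947, 0.321, -0.001], [0.321, -0.947, 0.002], [-0.0, -0.002, -1.0]], 'wrist_force': [0.203, -0.064, -0.337], 'moment': [0.032, -0.042, 0.012], 'grip_force': 0.0, 'opening': 85.597}
```

View pics/scene0.png

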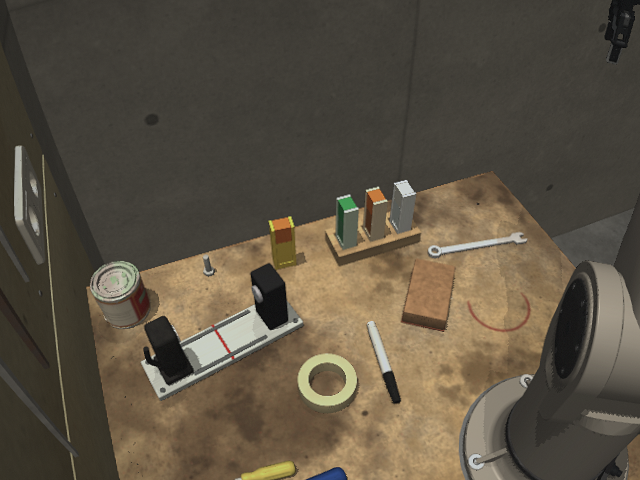

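View pics/top0.png

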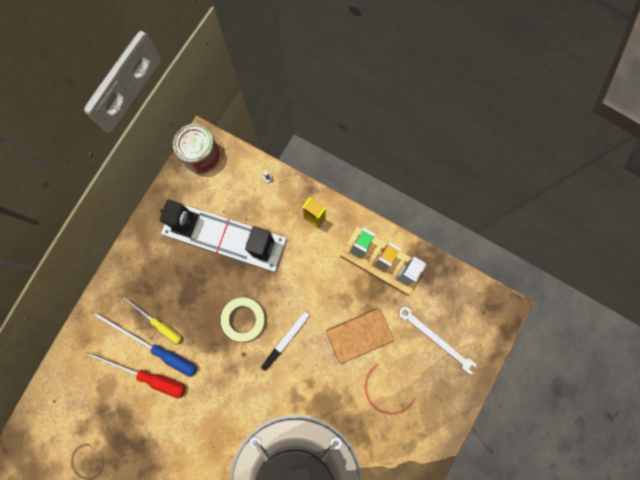

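The scene view shows the rack with green (347,222), amber with orange stopper (375,214) and white (403,208). The bench's red line is at (222,342). In the top view they are at (364,241), (390,255), (414,267), with the red line at (223,236).
Possible confusions with the amber cell are the yellow cell standing alone at scene (284,242) / top (314,212), and the green and white cells. My choice is the orange-stoppered cell in the middle pocket, and I'll check it in a crop.

```bash
cat > h.py <<'E'
import numpy as np,cv2
from station import status,optics
def cam(n,s=None):
    p=optics.camera_params(n)
    K=np.array([[p["fx"],0,p["cx"]],[0,p["fy"],p["cy"]],[0,0,1]]);d=np.array(p["dist_coeffs"],float)
    if n=="wrist":
        s=s or status.sense();T=np.eye(4);T[:3,:3]=s["tcp_rot"];T[:3,3]=s["position"]
        C=T@np.array(p["T_tool_cam"])
    else: C=np.linalg.inv(np.array(p["world_to_cam"]))
    return K,d,C
def ray(c,uv):
    K,d,C=c
    u=cv2.undistortPoints(np.array(uv,float).reshape(-1,1,2),K,d).reshape(-1,2)
    v=np.c_[u[:,0],-u[:,1],-np.ones(len(u))]@C[:3,:3].T
    return C[:3,3],v
def plane(c,uv,z):
    o,v=ray(c,uv); return o+v*((z-o[2])/v[:,2])[:,None]
def blobs(mask,amin=30):
    n,l,st,ce=cv2.connectedComponentsWithStats(mask.astype(np.uint8))
    return [(ce[i].round(1).tolist(),st[i].tolist(),l==i) for i in range(1,n) if st[i,4]>=amin]
E
python3 - <<'E'
from h import *
a=cv2.imread("pics/top0.png");b=cv2.imread("pics/scene0.png")
A=cv2.resize(a[220:300,335:435],(500,400),interpolation=cv2.INTER_CUBIC)
B=cv2.resize(b[170:270,260:430],(680,400),interpolation=cv2.INTER_CUBIC)[:, :]
A=cv2.resize(A,(375,300));B=cv2.resize(B,(425,250))
D=cv2.resize(a[190:280,150:300],(500,300),interpolation=cv2.INTER_CUBIC)
im=np.zeros((600,800,3),np.uint8);im[:300,:375]=A;im[:250,375:]=B;im[300:,:500]=D
cv2.imwrite("pics/crop1.png",im)
c=cam("top");h=cv2.cvtColor(a,cv2.COLOR_BGR2HSV);H,S,V=cv2.split(h)
roi=np.zeros(H.shape,bool);roi[220:300,335:435]=1
for nm,m in(("green",(H>50)&(H<85)&(S>120)),("orange",(H>8)&(H<22)&(S>190)&(V>180)),("white",(S<40)&(V>170))):
    for ce,st,l in blobs(m&roi,40): 
        r=cv2.minAreaRect(np.argwhere(l)[:,::-1].astype(np.float32));print(nm,ce,st,r,plane(c,[ce],108).round(1))
roi[:]=0;roi[190:280,150:300]=1
for ce,st,l in blobs(((H<6)|(H>174))&(S>120)&(V>100)&roi,15):
    r=cv2.minAreaRect(np.argwhere(l)[:,::-1].astype(np.float32));bx=cv2.boxPoints(r)
    print("red",ce,st,r);print(plane(c,bx,12).round(1).tolist(),plane(c,[ce],12).round(1))
E
```

```text
green [364.3, 239.3] [357, 232, 16, 16, 147] ((364.2499694824219, 239.25001525878906), (11.364044189453125, 12.820972442626953), 29.05460548400879) [[ 435.2 -124.7  108. ]]
white [359.9, 247.0] [354, 243, 13, 9, 41] ((360.0000305175781, 247.00001525878906), (14.310833930969238, 2.683281421661377), 26.56505012512207) [[ 421.7 -116.8  108. ]]
white [414.4, 268.5] [404, 257, 22, 24, 283] ((414.30712890625, 268.4540100097656), (14.272048950195312, 20.863338470458984), 29.357751846313477) [[ 383.7 -210.2  108. ]]
```

View pics/crop1.png

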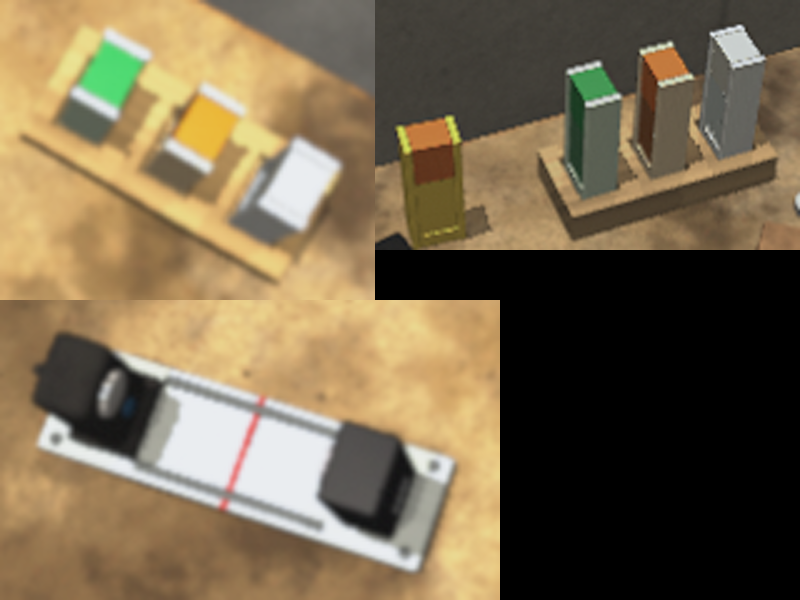

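The crop confirms it: the middle cell has an orange stopper with cream sides, and the loose yellow one has yellow sides. In top pixels, the amber top is at about (388.9,254.1), green (364.6,239.5), white (415.5,265.9), and the red line runs from (228.9,220) to (216.6,252.4).

```bash
python3 - <<'E'
from h import *
c=cam("top");q=cam("scene")
P=plane(c,[[364.6,239.5],[388.9,254.1],[415.5,265.9]],108);print("top108",P.round(1).tolist(),np.linalg.norm(np.diff(P,axis=0),axis=1))
d=P[2]-P[0];print("row dir deg",np.degrees(np.arctan2(d[1],d[0])))
# scene crop: x=260+ (u-375)/2.5, y=170+v/2.5
f=lambda u,v:(260+(u-375)/2.5,170+v/2.5)
Q=plane(q,[f(594,84),f(666,62),f(736,46)],108);print("scene108",Q.round(1).tolist())
B=plane(c,[[228.9,220],[216.6,252.4],[162,233.5],[276,271],[286.5,238]],12);print(B.round(1).tolist())
print("line mid",B[:2].mean(0),"len",np.linalg.norm(B[0]-B[1]),"ang",np.degrees(np.arctan2(*(B[0]-B[1])[1::-1])))
print("long",np.linalg.norm(B[2]-B[3]),np.degrees(np.arctan2(*(B[2]-B[3])[1::-1])),"short",np.linalg.norm(B[3]-B[4]),"mid",(B[2]+B[4])/2)
E
```

```text
top108 [[434.9, -125.2, 108.0], [409.0, -166.8, 108.0], [388.2, -212.3, 108.0]] [48.93823682 50.03868593]
row dir deg -118.20283766399216
scene108 [[435.9, -124.9, 108.0], [411.8, -169.4, 108.0], [384.9, -209.9, 108.0]]
[[492.2, 131.0, 12.0], [427.8, 153.4, 12.0], [465.9, 264.2, 12.0], [391.1, 36.9, 12.0], [455.6, 17.1, 12.0]]
line mid [459.98861753 142.1876613   12.        ] len 68.18934019568455 ang -19.153634215070838
long 239.29791261845776 71.78874975299556 short 67.42710238569109 mid [460.755723   140.63555132  12.        ]
```

```bash
python3 -m jog '[[21,-24,0,0],[21,-24,0,0],[21,-24,0,0],[21,-24,0,0],[21,-24,0,0],[21,-24,0,0],[21,-24,0,0],[21,-24,0,0]]' 1; python3 -m jog '[[21,-24,0,0],[21,-24,0,0],[21,-24,0,0],[21,-24,0,0],[21,-24,0,0],[21,-24,0,0],[21,-24,0,0],[21,-24,0,0]]'; python3 -m jog '[[0,0,0,-0.094],[0,0,0,-0.094],[0,0,0,-0.094],[0,0,0,-0.094],[0,0,0,-0.094],[0,0,0,-0.094],[0,0,0,-0.094],[0,0,0,-0.094]]'
python3 - <<'E'
from h import *
s=status.sense();im=optics.snapshot("wrist")[:,:,::-1];cv2.imwrite("pics/w1.png",im)
import pickle;pickle.dump(s,open("s1.pkl","wb"));print(s["clock"],s["position"],np.round(s["tcp_rot"],3).tolist(),s["q"])
E
```

```text
clock: 0.9
position: [314.3, -402.1, 231.0]
tcp_rot: [[0.947, 0.321, -0.0], [0.321, -0.947, 0.0], [-0.0, -0.0, -1.0]]
wrist_force: [0.8, 0.0, -0.2]
opening: 85.5
grip_force: 0.0
clock: 1.7
position: [411.7, -166.5, 231.2]
tcp_rot: [[0.947, 0.321, -0.0], [0.321, -0.947, -0.0], [-0.0, -0.0, -1.0]]
wrist_force: [-0.9, -0.3, 0.3]
opening: 85.3
grip_force: 0.0
clock: 2.5
position: [411.3, -167.7, 231.0]
tcp_rot: [[0.469, 0.883, -0.001], [0.883, -0.469, 0.0], [-0.0, -0.001, -1.0]]
wrist_force: [-0.2, 0.1, 0.7]
opening: 85.4
grip_force: 0.0
2.5 [ 411.30896213 -167.69711201  231.02576587] [[0.469, 0.883, -0.001], [0.883, -0.469, 0.0], [-0.0, -0.001, -1.0]] [ 32.95882523   6.61620727 -20.12174318 118.07084428   2.74643133
  55.78230519 -16.55639301]
```

View pics/w1.png

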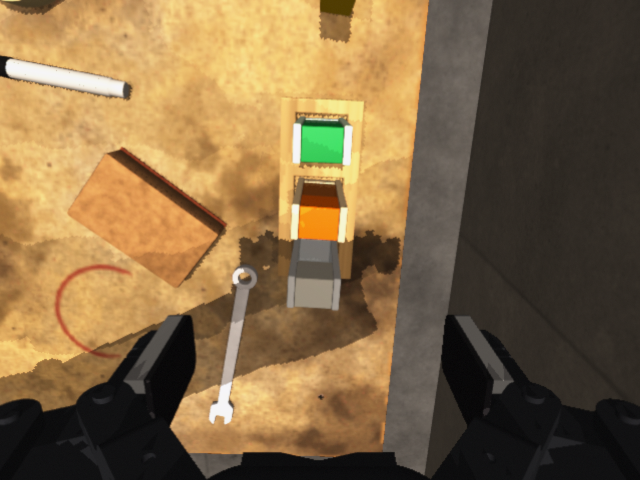

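The wrist view shows amber's stopper at (320,217) between green (323,143) and white (315,290), with the frosted sides facing the fingers.

```bash
python3 - <<'E'
from h import *
import pickle
s=pickle.load(open("s1.pkl","rb"));c=cam("wrist",s);a=cv2.imread("pics/w1.png");H,S,V=cv2.split(cv2.cvtColor(a,cv2.COLOR_BGR2HSV))
roi=np.zeros(H.shape,bool);roi[100:310,285:355]=1
R=np.array(s["tcp_rot"]);t=s["position"]
for nm,m in(("green",(H>50)&(H<85)&(S>120)&(V>120)),("orange",(H>5)&(H<18)&(S>200)&(V>200))):
    for ce,st,l in blobs(m&roi,300):
        r=cv2.minAreaRect(np.argwhere(l)[:,::-1].astype(np.float32));p=plane(c,[r[0]],108)[0]
        bx=plane(c,cv2.boxPoints(r),108);print(nm,ce,r,p.round(1),"sizes",np.linalg.norm(np.diff(bx,axis=0),axis=1).round(1),"tool",(R.T@(p-t)).round(1))
for r in (205,215,225,235): # frosted outer edges at amber top
    w=np.where((V[r,270:370]>150)&(S[r,270:370]<90))[0]+270;print(r,w)
p=plane(c,[[294,217],[346,217]],108);print(p,np.linalg.norm(p[0]-p[1]))
E
```

```text
green [321.8, 143.9] ((322.0, 144.0), (36.0, 42.0), 90.0) [ 437.9 -124.5  108. ] sizes [25.1 21.5 25.8] tool [ 50.7   3.3 123. ]
orange [319.6, 223.6] ((318.3293762207031, 222.7176513671875), (39.26860809326172, 31.905746459960938), 4.39870548248291) [ 412.6 -167.4  108. ] sizes [21.3 24.9 21.4] tool [  0.9   1.  123. ]
205 [292 293 294 295 296 297 298]
215 [292 293 294 295 296 297 298 340 341 342 343 344 345 346]
225 [291 292 293 294 295 296 297 339 340 341 342 343 344 345]
235 [291 292 293 294 295 296 339 340 341 342 343 344]
[[ 400.61502077 -156.68372677  108.        ]
 [ 429.96855924 -172.31074263  108.        ]] 33.25408013181116
```

```bash
python3 -m jog '[[1,1,0,0.045],[0,0,25,0],[0,0,25,0],[0,0,25,0],[0,0,25,0],[0,0,25,0],[0,0,20,0],[0,0,14,0]]' 1; python3 -m jog '[[0,0,0,0],[0,0,0,0],[0,0,0,0],[0,0,0,0],[0,0,0,0],[0,0,0,0],[0,0,0,0],[0,0,0,0]]' -1
python3 - <<'E'
from h import *
s=status.sense();im=optics.snapshot("wrist")[:,:,::-1];b=optics.snapshot("scene")[:,:,::-1]
B=cv2.resize(b[150:280,300:440],None,fx=3,fy=3)
o=np.zeros((480,800,3),np.uint8);o[:360,:380]=cv2.resize(im[:,100:540],(380,415))[:360];o[:390,380:]=B
cv2.imwrite("pics/g1.png",o);print(s["clock"],s["opening"],s["grip_force"])
E
```

```text
clock: 3.35
position: [412.1, -167.1, 70.8]
tcp_rot: [[0.513, 0.858, -0.002], [0.858, -0.513, 0.001], [-0.0, -0.002, -1.0]]
wrist_force: [-0.2, -0.4, 0.4]
opening: 85.2
grip_force: 0.0
clock: 4.15
position: [413.6, -167.5, 73.2]
tcp_rot: [[0.512, 0.859, 0.001], [0.859, -0.512, -0.001], [0.0, 0.002, -1.0]]
wrist_force: [-1.0, 1.1, 6.9]
opening: 35.6
grip_force: 59.5
4.15 35.631734020391505 59.544190764427185
```

View pics/g1.png

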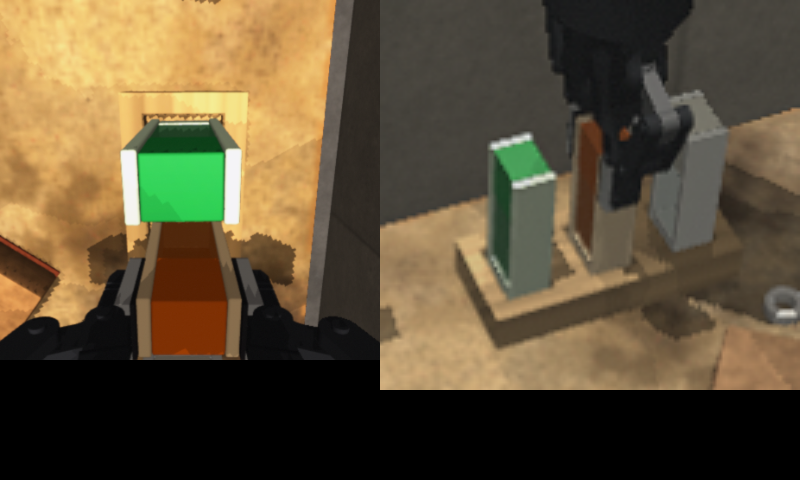

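Gripped on the two frosted sides: 35.6 mm opening, 59.5 N, and green and white still standing. The underside is 60 mm below the TCP. Next I lift and carry the cell over the bench.

```bash
python3 -m jog '[[0,0,-10,0],[0,0,-16,0],[0,0,-18,0],[0,0,-18,0],[0,0,-18,0],[0,0,-18,0],[0,0,-18,0],[0,0,-14,0]]'; python3 -m jog '[[18,-7.4,0,0],[18,-7.4,0,0],[18,-7.4,0,0],[18,-7.4,0,0],[18,-7.4,0,0],[18,-7.4,0,0],[18,-7.4,0,0],[18,-7.4,0,0]]';python3 -m jog '[[18,-7.4,0,0],[18,-7.4,0,0],[18,-7.4,0,0],[18,-7.4,0,0],[18,-7.4,0,0],[18,-7.4,0,0],[18,-7.4,0,0],[18,-7.4,0,0]]';python3 -m jog '[[0,0,0,-0.04],[0,0,0,-0.04],[0,0,0,-0.04],[0,0,0,-0.04],[0,0,0,-0.04],[0,0,0,-0.015],[0,0,0,0],[0,0,0,0]]'
python3 - <<'E'
from h import *
s=status.sense();im=optics.snapshot("wrist")[:,:,::-1];cv2.imwrite("pics/w2.png",im)
import pickle;pickle.dump(s,open("s2.pkl","wb"));print(s["clock"],s["position"],np.round(s["tcp_rot"],3).tolist())
E
```

```text
clock: 5.05
position: [413.1, -167.4, 204.1]
tcp_rot: [[0.512, 0.859, 0.001], [0.859, -0.512, -0.001], [0.0, 0.002, -1.0]]
wrist_force: [-0.0, 0.5, -1.1]
opening: 35.0
grip_force: 59.7
clock: 5.85
position: [435.7, -12.6, 203.0]
tcp_rot: [[0.512, 0.859, 0.001], [0.859, -0.512, -0.0], [0.0, 0.001, -1.0]]
wrist_force: [0.5, 0.1, -0.9]
opening: 35.2
grip_force: 59.7
clock: 6.65
position: [458.5, 141.3, 203.0]
tcp_rot: [[0.512, 0.859, 0.001], [0.859, -0.512, -0.0], [0.0, 0.001, -1.0]]
wrist_force: [-0.5, -0.1, -0.3]
opening: 35.6
grip_force: 59.7
clock: 7.45
position: [458.6, 140.6, 202.6]
tcp_rot: [[0.317, 0.948, 0.0], [0.948, -0.317, -0.0], [-0.0, 0.0, -1.0]]
wrist_force: [-0.1, 0.4, -1.0]
opening: 35.4
grip_force: 59.8
7.45 [458.57991968 140.59311294 202.55433504] [[0.317, 0.948, 0.0], [0.948, -0.317, -0.0], [-0.0, 0.0, -1.0]]
```

View pics/w2.png

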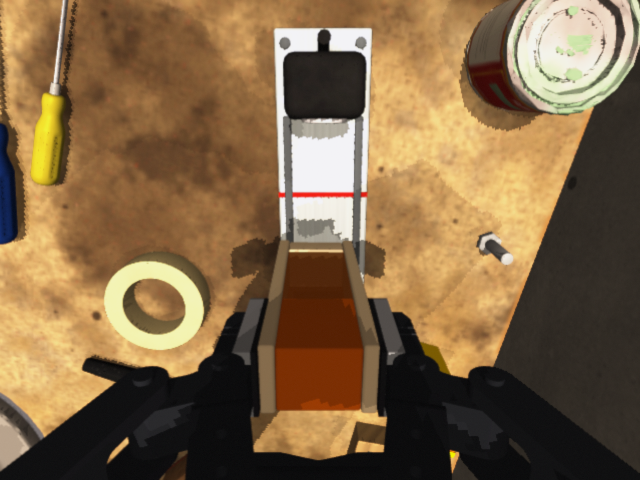

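The wrist view over the bench shows the red line at row 195 (columns 277–367), base edges about 275–371, the lamp at (325,85), and the cell held squarely, upright, with its lower window end at row 245. Now I measure the offsets.

```bash
python3 - <<'E'
from h import *
import pickle
s=pickle.load(open("s2.pkl","rb"));c=cam("wrist",s);a=cv2.imread("pics/w2.png");H,S,V=cv2.split(cv2.cvtColor(a,cv2.COLOR_BGR2HSV))
R=np.array(s["tcp_rot"]);t=s["position"]
tool=lambda uv,z:((plane(c,uv,z)-t)@R)
m=((H<6)|(H>174))&(S>150)&(V>120);roi=np.zeros(H.shape,bool);roi[185:205,265:380]=1
ce,st,l=max(blobs(m&roi,20),key=lambda b:b[1][4])
print("red",ce,st,tool([ce],12).round(1),tool([[st[0]-.5,ce[1]],[st[0]+st[2]-.5,ce[1]]],12).round(1).tolist())
yx=np.argwhere(l);print("slope",np.polyfit(yx[:,1],yx[:,0],1)[0])
L=[];Rr=[]
for r in list(range(35,48))+list(range(135,235,4)):
    w=np.where((S[r,260:385]<45)&(V[r,260:385]>120))[0]+260
    if len(w)>5:L.append((w[0]-.5,r));Rr.append((w[-1]+.5,r))
for E in(L,Rr):
    q=tool(E,12);f=np.polyfit(q[:,0],q[:,1],1);print("edge slope",f[0].round(4),"y at 0",f[1].round(2),"resid",np.abs(q[:,1]-np.polyval(f,q[:,0])).max().round(1))
# lower end of the held cell, 60 mm below TCP
print("cell bottom corners",tool([[280,243],[360,243]],t[2]-60).round(1).tolist())
E
```

```text
red [322.8, 194.5] [292, 193, 62, 4, 245] [[  3.8   4.6 190.6]] [[3.9, -20.1, 190.5], [3.8, 28.8, 190.6]]
slope 9.224297642368715e-05
edge slope -0.0011 y at 0 -30.13 resid 0.6
edge slope -0.0005 y at 0 38.67 resid 2.0
cell bottom corners [[9.0, -18.1, 60.0], [9.0, 21.7, 60.0]]
```

```bash
python3 -m jog '[[4,2.3,0,0],[0,0,12,0],[0,0,16,0],[0,0,16,0],[0,0,16,0],[0,0,16,0],[0,0,14,0],[0,0,7,0]]'; python3 -m jog '[[0,0,0,0],[0,0,0,0],[0,0,0,0],[0,0,0,0],[0,0,0,0],[0,0,0,0],[0,0,0,0],[0,0,0,0]]'
python3 - <<'E'
from h import *
s=status.sense();im=optics.snapshot("wrist")[:,:,::-1];cv2.imwrite("pics/w3.png",im)
b=optics.snapshot("scene")[:,:,::-1];cv2.imwrite("pics/s3.png",b)
import pickle;pickle.dump(s,open("s3.pkl","wb"));print(s["clock"],s["position"],s["wrist_force"])
B=cv2.resize(b[170:410,120:440],(440,330),interpolation=cv2.INTER_AREA)
B=cv2.resize(b[170:410,120:440],(400,300))
o=np.zeros((480,800,3),np.uint8);o[:480,:400]=im[:,120:520];o[:300,400:]=B;cv2.imwrite("pics/f3.png",o)
E
```

```text
clock: 8.3
position: [461.2, 143.5, 103.5]
tcp_rot: [[0.316, 0.949, -0.002], [0.949, -0.316, -0.0], [-0.001, -0.002, -1.0]]
wrist_force: [0.9, -0.3, -0.9]
opening: 35.2
grip_force: 59.8
clock: 9.1
position: [462.1, 143.7, 105.3]
tcp_rot: [[0.317, 0.949, 0.0], [0.949, -0.317, -0.0], [-0.0, 0.0, -1.0]]
wrist_force: [0.1, -0.2, -0.2]
opening: 35.4
grip_force: 59.8
9.1 [462.0721831  143.71725498 105.34997518] [ 0.06262149 -0.17188404 -0.223074  ]
```

View pics/f3.png

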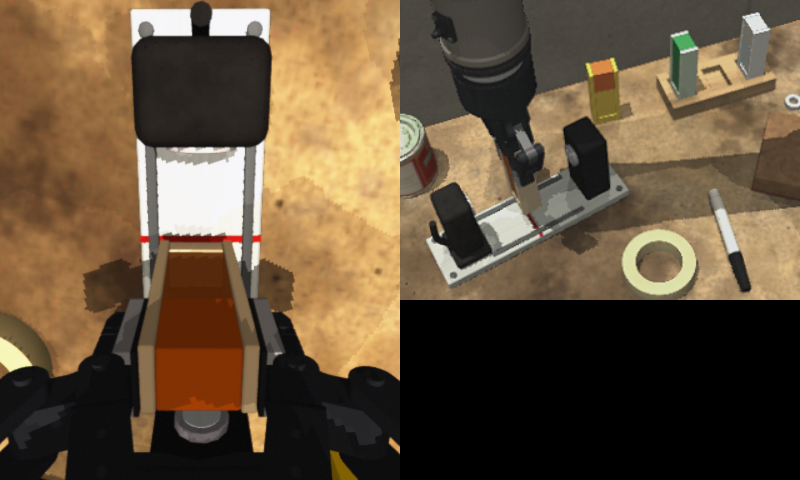

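The cell stands over the red line. The base edges at the line (columns 259–381, middle 320) and the cell's lower end (middle about 319) agree to within about 1.5 mm. The cell is square and upright, and green and white stand in the rack.

```bash
python3 -c "
from station import ticket;print(ticket.hand_in())"
```

```text
the job is handed in; nothing more can be done
None
```

I handed the job in at about 9 s with the amber cell held still by its frosted sides, upright over the red line in the light path. In the last pictures it was centred to about 1.5 mm sideways, clear of the bench, with the green and colourless cells still standing in the rack; the hand-in gave no verdict.

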